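Put the mixed-up biscuit pots on their own kiln setters

ROBOT

A 6-joint arm with a two-finger parallel gripper is mounted at the origin on the work surface. World frame = base frame: x ahead of the robot, y to its left, z up, the work surface at z = 0. Lengths are in m, angles in degrees, forces in N, time in s.
With the tool pointing down it reaches from about 0.35 to 0.8 m from the base axis. Payload 7.3 kg.
Tool frame: the origin (TCP) lies midway between the tips of the shut fingers; the grasp point (between the pads) lies 19 mm behind it; z points along the fingers, y is the line along which they close (so a half turn about z gives the same grasp; the last joint's range is limited). The gripper opens to 85 mm and grips with 20 to 120 N. Pads are 22 mm wide; open, the fingers measure 114 mm over their backs; the gripper's body (76 mm by 85 mm) begins 54 mm behind the grasp point. The pads swing forward as they close: fully open they stand 13 mm farther back than shut.
Start: joints at [-83.537, 19.595, 87.324, -0, 73.075, -8.365], TCP at [0.134, -0.508, 0.21] pointing down, gripper open.
Joint ranges: [-145.02, 145.02], [-44.19, 115.74], [2.07, 154.8], [-57.11, 237.11], [16.16, 152.29], [-177.93, 177.93]. Speed limits (degrees/s): [147.25, 147.25, 180, 180, 180, 180].

INTERFACE

Orientations are given as a 3x3 rotation matrix whose columns are the frame's x, y, z axes.
In Python, from rig import state, camera, calibration, job_done, spot_in, landmark_of gives the robot as it stands.
- The arm moves only by the tool step_hand, called after "Request:" by a JSON object that holds its "api" and its "payload", one argument or row to a line. Schema: {"type":"object","properties":{"moves":{"type":"array","items":{"type":"array","items":{"type":"number"},"minItems":6,"maxItems":6},"minItems":1,"maxItems":12},"jaw":{"type":"number"},"force":{"type":"number"},"only":{"type":"string"},"quiet":{"type":"boolean"},"lines":{"type":"string"}},"required":["moves"],"additionalProperties":false}. moves is a list of rows, 1 to 12 of them, each of 6 numbers: dx, dy, dz in shares of the most that a row can go, 1 being 62.5 mm, then a rotation vector rx, ry, rz in parts of the range, where 1.0 means 120 degrees; each row shifts and turns the commanded pose from where the row before left it, along the tool's axes as they then stand; what a row does not reach is not made up. A row lasts 1/8 s, in which the tool goes at most 0.0625 m and 10.7 degrees, less where a joint would pass 70% of its speed; a pose out of reach is approached as far as the arm can. jaw is the finger opening in m, set as the call begins (left out keeps the last). The fingers move at their own pace and stop on an object; force is the grip in N (left out, the last holds). Time passes only in rows, so rows that do not move let the fingers close. The tool returns the time, the measured TCP pose, the force, the opening and the grip force at its end. only (a regular expression) keeps the lines of the reply that match it, lines (a string "A,B") keeps lines A to B, and quiet returns only ok. Input that does not fit is refused with a message, and nothing moves.
- state(): the state, without advancing time (a new reading comes with each control period).
- camera(name): name is "scene" or "top" or "wrist"; returns the picture (400x640x3 uint8, red, green, blue); there is no depth.
- calibration(name): a dict with "vertical_fov" (degrees; the focal length in pixels is half the picture's height over the tangent of half this angle, whatever the lens; pixels are square), "cx", "cy" (the principal point, pixels), "k1" (the pictures are not rectified: a ray, as slopes to the right and down, at radius r is drawn at 1 + k1 r^2 times it, then the intrinsics apply), "world_to_cam" (4x4, takes a point from world to camera coordinates); the wrist camera has in their place "hand_eye" (4x4, takes a point from camera to tool coordinates, whose origin is the TCP and whose axes are the flange's). Camera axes: x right, y up, looking along -z (the intrinsics and any distortion apply to the point x, -y, -z); pixel columns grow to the right and rows downward; lengths in m; the calibration is good to about 2 mm. A picture is of the moment at which its call begins: read the wrist's pose just before it. calibration takes no time and is no camera call.
- job_done(): hands the job in; it is judged then, once.
Trained networks look in the newest picture that a camera, given by its name, has taken for a name from the list of things; names that differ only in an ending like _2 or _b are one class to them, and where a whole thing is asked for, a point or a joint stands for the part that bears it (a point fixed in the world has none). Each returns a list of dicts, best first, with "p" (0 to 1); they miss things now and then, are a little off and sometimes report something else, mostly with a low value. They report only what shows in the picture. A call takes as long as a camera call. They do not tell look-alikes from the thing itself.
- spot_in(target, camera): "xyz" ([x, y, z] in m, in world coordinates, good to about 4 mm: the middle of the surface that is visible of it).
- landmark_of(target, camera): "xyz" ([x, y, z] in m, in world coordinates, good to about 4 mm: a listed point, or the origin of a listed thing).
The state is a dict: "time": time; "qpos": joint angles; "qvel": joint speeds; "joint_efforts": joint torques, N m; "tool_pos": TCP position; "tool_rot": TCP orientation; "ft_force": force on the tool from outside, world axes, zero at the start; "ft_torque": the same for the moment, N m; "opening": finger opening in m; "finger_force": force on a finger pad.
Only numpy, scipy, OpenCV 4.12 (cv2) and the standard library are available. Lean on these libraries where they do the work, as an engineer would, in place of code of your own. Each camera call takes 0.05 s, during which the arm holds its last target. There are 200 camera calls.

TASK

The four biscuit-fired pots (round, square, oblong and oval) are to be glaze-fired, each on the fireclay setter cut to the shape of its own foot, but most or all of them have been put down on the wrong setters. Stand every pot upright in the middle of its own setter, turned to line up with the setter's outline, parking a pot on the empty ware board where you need a free place. They chip easily, so set them down instead of dropping them, and leave the setters and the little cone pack where they are.

Things in the scene. Friction and masses are not known exactly. Their poses are not given: they have to be found in the camera images.
- round_pot: Round straight-sided biscuit-fired (terracotta) beaker, open at the top: 60 mm across, 80 mm high, wall 5 mm, foot bevelled to 52 mm. The origin is the centre of its underside, z up. 0.15 to 0.30 kg.
- square_pot: Square biscuit-fired (terracotta) pot, open at the top: 54 x 54 mm, 64 mm high, wall 5 mm. The origin is the centre of its underside, z up. x and y lie across its flat sides. 0.15 to 0.30 kg.
- oblong_pot: Low oblong biscuit-fired (terracotta) trough with square corners, open at the top: 92 mm along its x, 44 mm along its y, 46 mm high, wall 5 mm. The origin is the centre of its underside, z up. 0.14 to 0.28 kg.
- oval_pot: Oval biscuit-fired (terracotta) pot (two flat long sides, half-round ends), open at the top: 88 mm along its x, 56 mm along its y, 72 mm high, wall 5 mm. The origin is the centre of its underside, z up. The flat sides are 32 mm long, in the middle. 0.18 to 0.36 kg.
- round_setter: Round flat buff fireclay plate, 124 mm across, 16 mm thick: the setter for the round pot. A white wash patch in the shape of the foot is painted in its middle. The origin is the centre of its underside, z up. Its flat top is 16 mm above the origin. Loose, 0.4 kg, lies on the bench.
- square_setter: Square flat buff fireclay plate, 112 x 112 mm, 16 mm thick, with a square white patch in its middle: the setter for the square pot. The origin is the centre of its underside, z up. x and y lie across its sides; its flat top is 16 mm above the origin. Loose, 0.4 kg.
- oblong_setter: Oblong flat buff fireclay plate with square corners, 136 mm along its x, 88 mm along its y, 16 mm thick, with an oblong white patch in its middle: the setter for the oblong pot. The origin is the centre of its underside, z up. Its flat top is 16 mm above the origin. Loose, 0.4 kg.
- oval_setter: Oval flat buff fireclay plate with half-round ends, 136 mm along its x, 100 mm along its y, 16 mm thick, with an oval white patch in its middle: the setter for the oval pot. The origin is the centre of its underside, z up. Its flat top is 16 mm above the origin. Loose, 0.42 kg.
- ware_board: Small empty plywood ware board, 150 mm along its x, 130 mm along its y, 12 mm thick: the free place to park a pot. The origin is the centre of its underside, z up. Its flat top is 12 mm above the origin. Loose, 0.25 kg.
- cone_pack: Cone pack: a clay plaque 90 x 34 mm, 14 mm high, long along its x, with three slim pale pyrometric cones leaning in it, 70 mm high in all. The origin is the centre of its underside, z up. Loose, 0.1 kg, easily knocked over; not to be moved.
Not all that is in view belongs to the job. What is shaped like the square_setter but green is not meant. What is shaped like the oval_pot but blue is not meant.

How it is judged:
By the outcome, as a careful person would: the job done as asked, in the order asked, and still so for the second after the job is handed in, with the robot touching nothing.
It also fails if it takes over 122 s, if anything falls off the work surface, if the arm or the gripper's body presses on something with over 40 N, if the wrist force passes 120 N, or if a joint passes its speed limit or range.

## Working session

There is one attempt and no reset: what is moved stays moved. The work goes in short steps, Python scripts to look and compute and a tool call to move; the robot and the scene stay as the last step left them, time stands still between calls to the robot, and variables do not carry over. Pictures are saved under pics/ and viewed, at most 14 in all, crops included, and the job is handed in when it is done.

```bash
mkdir -p pics
```

Create h.py:
```python
import numpy as np, cv2
from rig import *
def pic(cam,name):
    im=camera(cam); cv2.imwrite(f'pics/{name}.png',im[:,:,::-1]); return im
def f(c): return 200/np.tan(np.radians(c["vertical_fov"])/2)
def ray2world(c,u,v,z):
    F=f(c); d=np.array([(u-c["cx"])/F,(v-c["cy"])/F]); s=d.copy()
    for _ in range(20): s=d/(1+c["k1"]*(s@s))
    T=np.linalg.inv(np.array(c["world_to_cam"])); o=T[:3,3]; r=T[:3,:3]@np.array([s[0],-s[1],-1])
    return o+r*(z-o[2])/r[2]
```

Run:
```python
from h import *
pic('top','top1');pic('scene','scene1')
for cam in ('top','scene'):
  c=calibration(cam);print(cam,f(c),c['k1'],np.linalg.inv(np.array(c['world_to_cam'])).round(3).tolist())
  for n in 'round_pot square_pot oblong_pot oval_pot round_setter square_setter oblong_setter oval_setter ware_board cone_pack'.split():
    print(n,[(np.round(d['xyz'],3).tolist(),round(d['p'],2)) for d in landmark_of(n,cam)[:3]])
print(state()['time'],state()['tool_rot'])
```

```text
top 486.58546600806557 -0.15181735651289716 [[0.003, 0.982, -0.188, 0.172], [-1.0, -0.0, -0.019, -0.032], [-0.019, 0.188, 0.982, 1.615], [0.0, 0.0, 0.0, 1.0]]
round_pot [([0.484, -0.005, 0.016], 0.76)]
square_pot [([0.392, -0.238, 0.015], 0.68)]
oblong_pot [([0.654, -0.11, 0.016], 0.66)]
oval_pot [([0.705, 0.284, -0.001], 0.97), ([0.664, 0.135, 0.015], 0.71)]
round_setter [([0.49, -0.001, 0.002], 0.98)]
square_setter [([0.656, -0.111, 0.0], 0.92), ([0.255, -0.4, -0.005], 0.57)]
oblong_setter [([0.666, 0.136, -0.005], 0.85), ([0.667, 0.134, 0.014], 0.35), ([0.388, -0.243, 0.001], 0.33)]
oval_setter [([0.386, -0.244, 0.0], 0.78), ([0.486, -0.006, 0.017], 0.57)]
ware_board []
cone_pack [([0.581, 0.345, -0.002], 0.56), ([0.486, -0.003, 0.015], 0.49)]
scene 369.0932632150075 0.02511221424346192 [[-0.689, -0.493, 0.53, 1.134], [0.724, -0.481, 0.494, 0.567], [0.011, 0.725, 0.689, 0.863], [0.0, 0.0, 0.0, 1.0]]
round_pot [([0.484, -0.002, 0.019], 0.98)]
square_pot [([0.393, -0.242, 0.017], 0.61)]
oblong_pot [([0.655, -0.111, 0.013], 0.97)]
oval_pot [([0.667, 0.14, 0.018], 0.74), ([0.71, 0.285, -0.002], 0.56)]
round_setter [([0.486, -0.004, 0.0], 0.68), ([0.665, 0.137, 0.003], 0.37)]
square_setter [([0.654, -0.11, 0.002], 0.56)]
oblong_setter [([0.665, 0.136, 0.001], 0.57)]
oval_setter [([0.39, -0.239, 0.002], 0.58)]
ware_board [([0.408, 0.248, -0.001], 0.82)]
cone_pack [([0.578, 0.35, -0.002], 0.79)]
1.1 [[ 9.66687356e-01  2.55960065e-01 -3.65972667e-05]
 [ 2.55960059e-01 -9.66687351e-01 -1.20282809e-04]
 [-6.61657103e-05  1.06908432e-04 -9.99999992e-01]]
```

View pics/top1.png

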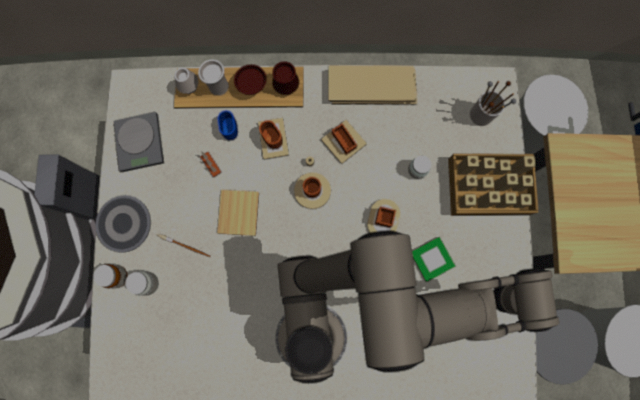

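View pics/scene1.png

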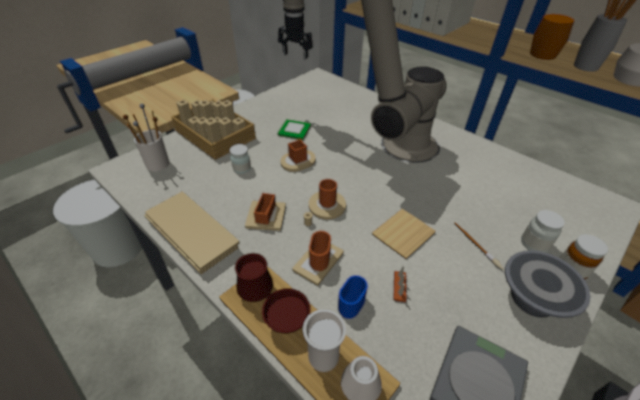

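The round pot looks at home on the round setter at (312,187). The other three are in a cycle: square on oval (384,216), oblong on square (344,140), oval on oblong (270,134). The board is empty at (238,212), and the blue oval and green square are decoys. Next I'll go over the scene with the wrist camera.

Add to h.py:
```python
def go(x,y,z,yaw=None):
    "print shift in tool axes: first rotation rz (about tool z, down), then translation"
    s=state(); p=np.array(s['tool_pos']); R=np.array(s['tool_rot']); y0=np.degrees(np.arctan2(R[1,0],R[0,0]))
    d=0 if yaw is None else (yaw-y0+90)%180-90
    from scipy.spatial.transform import Rotation as Ro
    R2=R@Ro.from_rotvec([0,0,-d],degrees=True).as_matrix()
    print('t',round(s['time'],2),'yaw',round(y0,2),'q6',round(s['qpos'][5],1),'rz',round(-d,2),'d(after rot)',(R2.T@(np.array([x,y,z])-p)).round(4).tolist())
```

Run:
```python
from h import *
c=calibration('wrist');print(c); go(0.5,-0.05,0.40,0)
```

```text
{'vertical_fov': 62.58216215057976, 'cx': 322.7884559459667, 'cy': 197.073090109294, 'k1': -0.044226385612065544, 'hand_eye': array([[ 3.55757533e-04,  9.58678085e-01,  2.84492889e-01,
         7.05890598e-02],
       [ 9.99999235e-01, -4.02148479e-06, -1.23694463e-03,
        -9.58412882e-05],
       [-1.18468763e-03,  2.84493111e-01, -9.58677353e-01,
        -1.62856700e-01],
       [ 0.00000000e+00,  0.00000000e+00,  0.00000000e+00,
         1.00000000e+00]])}
t 1.1 yaw 14.83 q6 -8.4 rz 14.83 d(after rot) [0.3656, -0.4575, -0.1901]
```

The manual's scale: shifts go in shares of 62.5 mm and turns go in shares of 120 degrees. Converting my numbers, -0.0625 m is -1, 0.03 m is 0.48, 7.4 degrees / 120 = 0.0617.

Request:
{"api": "step_hand", "payload": {
  "moves": [
    [0,0,-1,0,0,0],
    [0,0,-1,0,0,0],
    [0,0,-1,0,0,0.0617],
    [0.48,0,0,0,0,0.0617]
  ],
  "jaw": 0.085
}}

```text
time: 1.6
tool_pos: [0.1635, -0.5053, 0.4031]
tool_rot: [[1.0, -0.007, 0.001], [-0.007, -1.0, -0.011], [0.001, 0.011, -1.0]]
ft_force: [1.2, 0.5, -0.8]
opening: 0.0852
finger_force: 0.0
```

In the tool's units: 0.0625 m is 1, -0.06 m is -0.96.

Request:
{"api": "step_hand", "payload": {
  "moves": [
    [1,0,0,0,0,0],
    [1,0,0,0,0,0],
    [0.704,-0.704,0,0,0,0],
    [0.704,-0.704,0,0,0,0],
    [0.704,-0.704,0,0,0,0],
    [0.704,-0.704,0,0,0,0],
    [0.704,-0.704,0,0,0,0],
    [0.704,-0.704,0,0,0,0],
    [0.704,-0.704,0,0,0,0],
    [0,-0.96,0,0,0,0],
    [0,-0.96,0,0,0,0],
    [0,-0.8,0,0,0,0]
  ]
}}

```text
time: 3.1
tool_pos: [0.5968, -0.0231, 0.3974]
tool_rot: [[1.0, 0.001, -0.0], [0.001, -1.0, 0.0], [-0.0, -0.0, -1.0]]
ft_force: [0.2, -0.6, -0.1]
opening: 0.0847
finger_force: 0.0
```

Run:
```python
from h import *
s=state();print(s['time'],s['tool_pos'],s['qpos'],s['qvel'])
np.savez('w1.npz',p=s['tool_pos'],R=s['tool_rot'],im=pic('wrist','w1'))
```

```text
3.1 [ 0.59675501 -0.02308284  0.39737178] [-9.56793273e+00  2.49089322e+01  5.05708269e+01  5.12908962e-03
  1.04527648e+02  8.03524708e+01] [37.15142235 -4.25342164  6.70705832 -0.26884483 -2.71785739 37.14389896]
```

Request:
{"api": "step_hand", "payload": {
  "moves": [
    [0,0,0,0,0,0],
    [0,0,0,0,0,0]
  ],
  "quiet": true
}}

```text
ok
```

Run:
```python
from h import *
s=state();print(s['time'],s['tool_pos'],s['qvel'].round(2))
np.savez('w1.npz',p=s['tool_pos'],R=s['tool_rot'],im=pic('wrist','w1'))
```

```text
3.4 [ 0.59692712 -0.02641077  0.39731522] [-0.95  0.19 -0.04  0.16 -0.02  0.09]
```

View pics/w1.png

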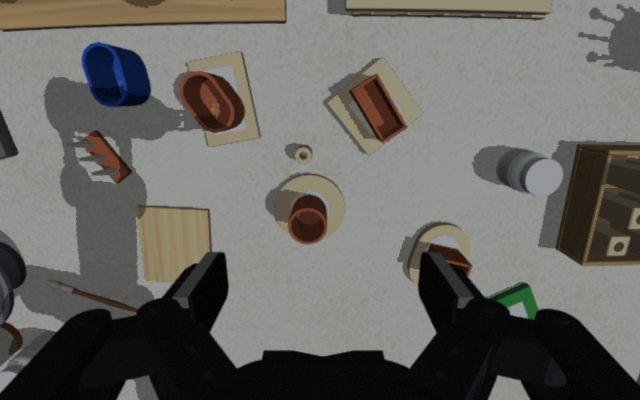

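The wrist picture shows oval on oblong setter (215,100), oblong on square setter (375,105), round on round setter (310,210) and board (175,245). The square pot and oval setter (440,260) are half hidden by a finger, so I'll take a second view of those and fit outlines.

In the tool's units: 0.06 m is 0.96, 0.05 m is 0.8.

Request:
{"api": "step_hand", "payload": {
  "moves": [
    [-0.64,0,0,0,0,0],
    [-0.32,0.8,0,0,0,0],
    [-0.32,0.8,0,0,0,0],
    [0,0.96,0,0,0,0],
    [0,0.8,0,0,0,0],
    [0,0,0,0,0,0],
    [0,0,0,0,0,0],
    [0,0,0,0,0,0]
  ],
  "quiet": true
}}

```text
ok
```

Add to h.py:
```python
def shape(n,kind):
    S={'round':((60,60,30),(124,124,62),(52,)),'square':((54,54,0),(112,112,0)),'oblong':((92,44,0),(136,88,0)),'oval':((88,56,28),(136,100,50)),'ware':(None,(150,130,0))}
    L,W,r=S[n][0 if kind=='pot' else 1]; L,W,r=L/2000,W/2000,r/1000
    t=np.linspace(0,2*np.pi,360,endpoint=False)
    if r: P=np.c_[r*np.cos(t),r*np.sin(t)]; P=P+np.sign(P)*np.array([L-r,W-r]); P=P
    else: P=np.array([[L,-W],[L,W],[-L,W],[-L,-W]])
    Q=np.vstack([P,P[:1]]); d=np.r_[0,np.cumsum(np.hypot(*np.diff(Q,axis=0).T))]; s=np.arange(0,d[-1],.001)
    return np.c_[np.interp(s,d,Q[:,0]),np.interp(s,d,Q[:,1])]
H={'round':.08,'square':.064,'oblong':.046,'oval':.072}
def wproj(v,X):
    c=calibration('wrist'); T=np.eye(4); T[:3,:3]=v['R']; T[:3,3]=v['p']; M=np.linalg.inv(T@c['hand_eye'])
    x=X@M[:3,:3].T+M[:3,3]; a=np.c_[x[:,0],-x[:,1]]/-x[:,2:]; a=a*(1+c['k1']*(a**2).sum(1,keepdims=True))
    return a*f(c)+[c['cx'],c['cy']]
def place(P,q,z):
    a=np.radians(q[2]); return np.c_[P@np.array([[np.cos(a),np.sin(a)],[-np.sin(a),np.cos(a)]])+q[:2],np.full(len(P),z)]
def fit(v,n,kind,x,y,yaws=range(-90,90,5),base=.016,rng=.014):
    "best outline on setter top / pot rim: mean gradient across outline"
    P=shape(n,kind); z=base+H[n] if kind=='pot' else (.012 if n=='ware' else .016)
    im=cv2.cvtColor(cv2.GaussianBlur(v['im'],(0,0),1.0),cv2.COLOR_RGB2LAB).astype(np.float32)
    if kind=='pot': im=im[:,:,1]*2
    else: im=im[:,:,2]*2+0.3*im[:,:,0]
    gx,gy=cv2.Sobel(im,cv2.CV_32F,1,0),cv2.Sobel(im,cv2.CV_32F,0,1)
    def score(q):
        u=wproj(v,place(P,q,z)).astype(np.float32); t=np.roll(u,-1,0)-np.roll(u,1,0); t/=np.linalg.norm(t,axis=1,keepdims=True)+1e-9
        a=cv2.remap(gx,u[:,:1],u[:,1:],cv2.INTER_LINEAR)[:,0]; b=cv2.remap(gy,u[:,:1],u[:,1:],cv2.INTER_LINEAR)[:,0]
        g=(a*t[:,1]-b*t[:,0]); return abs(np.clip(g,-60,60).mean())
    if n=='round': yaws=[0]
    if n=='square': yaws=[a for a in yaws if -45<=a<45]
    r=np.arange(-rng,rng+.001,.003)
    q=max(([x+i,y+j,a] for i in r for j in r for a in yaws),key=score)
    for st in ((.0015,2),(.0008,1),(.0004,.5),(.0004,.5)):
        q=max(([q[0]+i*st[0],q[1]+j*st[0],q[2]+k*st[1]] for i in range(-3,4) for j in range(-3,4) for k in ([0] if n=='round' else range(-3,4))),key=score)
    return np.round(q,4),round(float(score(q)),1)
def draw(v,img,n,kind,q,base=.016):
    z=base+H[n] if kind=='pot' else (.012 if n=='ware' else .016)
    u=wproj(v,place(shape(n,kind),q,z)); cv2.polylines(img,[np.round(u*8).astype(np.int32)],True,(0,255,0),1,cv2.LINE_AA,3)
def shot(name):
    s=state(); v=dict(p=np.array(s['tool_pos']),R=np.array(s['tool_rot']),im=pic('wrist',name)); np.savez(name+'.npz',**v); return v
```

Run:
```python
from h import *
print(state()['time'],state()['tool_pos'],state()['qvel'].round(1))
w1=dict(np.load('w1.npz')); w2=shot('w2')
G=dict(round=(.486,-.004,.487,-.003),square=(.393,-.24,.655,-.111),oblong=(.655,-.111,.666,.136),oval=(.665,.138,.388,-.242),ware=(0,0,.408,.248))
o={}
for k,v in (('w1',w1),('w2',w2)):
  im=v['im'].copy()
  for n in G:
    for kind in ('pot','setter'):
      if n=='ware' and kind=='pot': continue
      x,y=G[n][:2] if kind=='pot' else G[n][2:]
      u=wproj(v,np.array([[x,y,.05]]))[0]
      if not (20<u[0]<620 and 20<u[1]<300): continue
      if k=='w1' and (n,kind) in(('square','pot'),('oval','setter')): continue
      q,s=fit(v,n,kind,x,y); print(k,n,kind,q,s); draw(v,im,n,kind,q)
  cv2.imwrite(f'pics/{k}_fit.png',cv2.resize(im[:300,60:540] if k=='w1' else im[:330,0:480],None,fx=1.6,fy=1.6,interpolation=cv2.INTER_CUBIC)[:,:,::-1])
```

```text
4.45 [ 0.51701405 -0.23473238  0.39784396] [ 0.6 -0.2 -0.  -0.1 -0.  -0.1]
w1 round pot [ 0.484  -0.0041  0.    ] 54.7
w1 round setter [ 0.4831 -0.0039  0.    ] 38.6Traceback (most recent call last):
  File "<stdin>", line 15, in <module>
  File "h.py", line 49, in fit
    q=max(([q[0]+i*st[0],q[1]+j*st[0],q[2]+k*st[1]] for i in range(-3,4) for j in range(-3,4) for k in ([0] if n=='round' else range(-3,4))),key=score)
  File "h.py", line 41, in score
    u=wproj(v,place(P,q,z)).astype(np.float32); t=np.roll(u,-1,0)-np.roll(u,1,0); t/=np.linalg.norm(t,axis=1,keepdims=True)+1e-9
      ~~~~~^^^^^^^^^^^^^^^^
  File "h.py", line 28, in wproj
    c=calibration('wrist'); T=np.eye(4); T[:3,:3]=v['R']; T[:3,3]=v['p']; M=np.linalg.inv(T@c['hand_eye'])
ValueError: time passes only in moves, steps and waits
```

Run:
```python
s=open('h.py').read().replace("c=calibration('wrist'); T=","c=WC; T=").replace("from rig import *\n","from rig import *\nWC=calibration('wrist')\n"); open('h.py','w').write(s)
```

Create m.py:
```python
from h import *
G=dict(round=(.486,-.004,.487,-.003),square=(.393,-.24,.655,-.111),oblong=(.655,-.111,.666,.136),oval=(.665,.138,.388,-.242),ware=(0,0,.408,.248))
for k in ('w1','w2'):
  v=dict(np.load(k+'.npz'))
  im=v['im'].copy()
  for n in G:
    for kind in ('pot','setter'):
      if n=='ware' and kind=='pot': continue
      x,y=G[n][:2] if kind=='pot' else G[n][2:]
      u=wproj(v,np.array([[x,y,.05]]))[0]
      if not (20<u[0]<620 and 20<u[1]<300): continue
      if k=='w1' and (n,kind) in(('square','pot'),('oval','setter')): continue
      q,s=fit(v,n,kind,x,y); print(k,n,kind,q,s,flush=True); draw(v,im,n,kind,q)
  cv2.imwrite(f'pics/{k}_fit.png',cv2.resize(im[:300,60:540] if k=='w1' else im[:330,0:480],None,fx=1.6,fy=1.6,interpolation=cv2.INTER_CUBIC)[:,:,::-1])
```

```bash
python3 m.py
```

```text
w1 round pot [ 0.484  -0.0041  0.    ] 54.7
w1 round setter [ 0.4831 -0.0039  0.    ] 38.6
w1 square setter [ 0.6552 -0.1107 39.5   ] 48.5
w1 oblong pot [ 0.6549 -0.1111 33.    ] 59.4
w1 oblong setter [0.6674 0.1306 9.5   ] 38.7
w1 oval pot [ 0.6656  0.1334 33.5   ] 53.7
w1 ware setter [ 0.4105  0.2437 -3.    ] 43.8
w2 round pot [ 0.4836 -0.0045  0.    ] 54.5
w2 round setter [ 0.4843 -0.005   0.    ] 37.0
w2 square pot [  0.3887  -0.2413 -13.5   ] 55.0
w2 square setter [ 0.6552 -0.1119 39.    ] 40.5
w2 oblong pot [ 0.6549 -0.1126 33.    ] 57.5
w2 oblong setter [0.6674 0.1291 9.5   ] 37.3
w2 oval pot [ 0.6649  0.1326 34.    ] 53.5
w2 oval setter [  0.3875  -0.2417 -14.5   ] 47.0
w2 ware setter [ 0.4105  0.2434 -3.    ] 49.9
```

View pics/w1_fit.png

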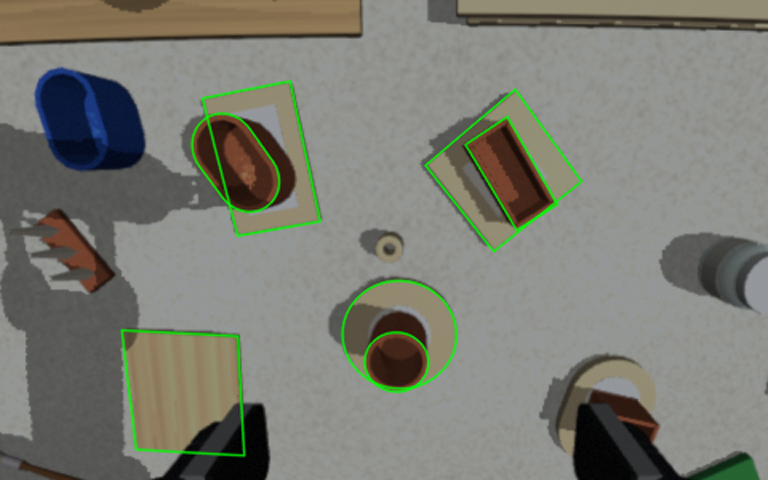

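View pics/w2_fit.png

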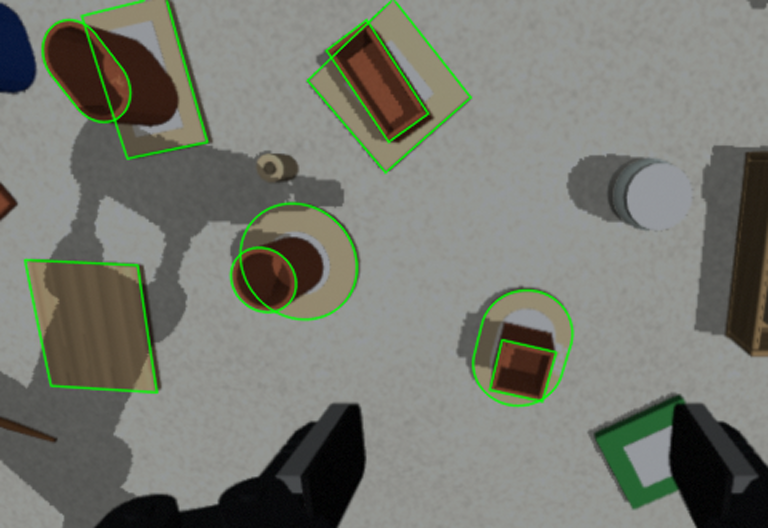

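Outlines fit everything well, and the round pot is already centred to within about 1 mm, so it stays. First move: oval pot to the ware board.

Run:
```python
from h import *
go(.6652,.133,.20,33.8)
```

```text
t 4.5 yaw 0.1 q6 57.8 rz -33.7 d(after rot) [0.3275, -0.2232, 0.1979]
```

In the tool's units: 0.0468 m is 0.7488, -0.0319 m is -0.5104, -8.425 degrees / 120 = -0.0702.

Request:
{"api": "step_hand", "payload": {
  "moves": [
    [0,0,0.48,0,0,-0.0702],
    [0,0,0.48,0,0,-0.0702],
    [0,0,0.48,0,0,-0.0702],
    [0,0,0.48,0,0,-0.0702],
    [0.7488,-0.5104,0.1792,0,0,0],
    [0.7488,-0.5104,0.1792,0,0,0],
    [0.7488,-0.5104,0.1792,0,0,0],
    [0.7488,-0.5104,0.1792,0,0,0],
    [0.7488,-0.5104,0.1792,0,0,0],
    [0.7488,-0.5104,0.1792,0,0,0],
    [0.7488,-0.5104,0.1728,0,0,0],
    [0,0,0,0,0,0]
  ],
  "jaw": 0.085,
  "quiet": true
}}

```text
ok
```

Request:
{"api": "step_hand", "payload": {
  "moves": [
    [0,0,0,0,0,0],
    [0,0,0,0,0,0]
  ],
  "quiet": true
}}

```text
ok
```

Run:
```python
from h import *
go(.6652,.133,.044,33.8)
v=shot('w3')
print(fit(v,'oval','pot',.665,.133,range(25,45,3)))
```

```text
t 6.25 yaw 33.67 q6 61.0 rz -0.13 d(after rot) [0.0008, -0.0018, 0.1563]
(array([ 0.666 ,  0.1351, 35.    ]), 57.8)
```

In the tool's units: 0.04 m is 0.64, 0.001 m is 0.016, -0.5 degrees / 120 = -0.0042.

Request:
{"api": "step_hand", "payload": {
  "moves": [
    [0.016,-0.04,0.64,0,0,-0.0042],
    [0,0,0.64,0,0,0],
    [0,0,0.64,0,0,0],
    [0,0,0.576,0,0,0],
    [0,0,0,0,0,0],
    [0,0,0,0,0,0]
  ]
}}

```text
time: 7.05
tool_pos: [0.6661, 0.1342, 0.0455]
tool_rot: [[0.827, 0.562, 0.003], [0.562, -0.827, 0.0], [0.002, 0.001, -1.0]]
ft_force: [-0.2, -0.2, -0.2]
opening: 0.0851
finger_force: 0.0
```

Request:
{"api": "step_hand", "payload": {
  "moves": [
    [0,0,0,0,0,0],
    [0,0,0,0,0,0],
    [0,0,0,0,0,0],
    [0,0,0,0,0,0]
  ],
  "jaw": 0.0,
  "force": 35
}}

```text
time: 7.55
tool_pos: [0.6661, 0.1346, 0.0455]
tool_rot: [[0.827, 0.562, 0.003], [0.562, -0.827, -0.0], [0.003, 0.002, -1.0]]
ft_force: [0.0, -2.1, 5.7]
opening: 0.0555
finger_force: 38.6
```

In the tool's units: -0.03 m is -0.48, -0.02 m is -0.32, 9.3 degrees / 120 = 0.0775.

Request:
{"api": "step_hand", "payload": {
  "moves": [
    [0,0,-0.32,0,0,0],
    [0,0,-0.48,0,0,0],
    [0,0,-0.48,0,0,0],
    [0,0,-0.48,0,0,0.0775],
    [0,0,0,0,0,0.0775],
    [0,0,0,0,0,0.0775],
    [0,0,0,0,0,0.0775],
    [0,0,0,0,0,0],
    [0,0,0,0,0,0]
  ]
}}

```text
time: 8.68
tool_pos: [0.6647, 0.1348, 0.1532]
tool_rot: [[0.999, -0.049, -0.001], [-0.049, -0.999, -0.0], [-0.001, 0.0, -1.0]]
ft_force: [-0.0, -1.4, -3.3]
opening: 0.0554
finger_force: 38.2
```

Run:
```python
from h import *
go(.4105,.2435,.0415,-3)
```

```text
t 8.68 yaw -2.79 q6 97.8 rz 0.21 d(after rot) [-0.2595, -0.0952, 0.1119]
```

In the tool's units: -0.0432 m is -0.6912, -0.0159 m is -0.2544.

Request:
{"api": "step_hand", "payload": {
  "moves": [
    [-0.6912,-0.2544,0,0,0,0],
    [-0.6912,-0.2544,0,0,0,0],
    [-0.6912,-0.2544,0,0,0,0],
    [-0.6912,-0.2544,0,0,0,0],
    [-0.6912,-0.2544,0,0,0,0],
    [-0.6912,-0.2544,0,0,0,0],
    [0,0,0.48,0,0,0],
    [0,0,0.48,0,0,0],
    [0,0,0.48,0,0,0],
    [0,0,0.16,0,0,0],
    [0,0,0,0,0,0],
    [0,0,0,0,0,0]
  ]
}}

```text
time: 10.18
tool_pos: [0.4119, 0.2438, 0.0545]
tool_rot: [[0.999, -0.051, 0.002], [-0.051, -0.999, 0.001], [0.002, -0.001, -1.0]]
ft_force: [-0.2, 0.9, -3.1]
opening: 0.0552
finger_force: 38.2
```

Request:
{"api": "step_hand", "payload": {
  "moves": [
    [0,0,0.064,0,0,0],
    [0,0,0.064,0,0,0],
    [0,0,0.04,0,0,0],
    [0,0,0,0,0,0]
  ]
}}

```text
time: 10.68
tool_pos: [0.4108, 0.2434, 0.0427]
tool_rot: [[0.999, -0.052, -0.0], [-0.052, -0.999, -0.0], [-0.0, 0.0, -1.0]]
ft_force: [0.3, 0.7, -2.7]
opening: 0.0552
finger_force: 38.3
```

In the tool's units: 0.001 m is 0.016, 0.0005 m is 0.008.

Request:
{"api": "step_hand", "payload": {
  "moves": [
    [0,0,0.016,0,0,0],
    [0,0,0.008,0,0,0],
    [0,0,0,0,0,0]
  ]
}}

```text
time: 11.05
tool_pos: [0.4111, 0.2435, 0.0415]
tool_rot: [[0.999, -0.052, 0.0], [-0.052, -0.999, -0.0], [0.0, 0.0, -1.0]]
ft_force: [0.4, 0.3, -1.6]
opening: 0.0554
finger_force: 38.5
```

Request:
{"api": "step_hand", "payload": {
  "moves": [
    [0,0,0.016,0,0,0],
    [0,0,0,0,0,0]
  ]
}}

```text
time: 11.3
tool_pos: [0.4113, 0.2435, 0.0414]
tool_rot: [[0.999, -0.052, 0.001], [-0.052, -0.999, 0.0], [0.001, -0.0, -1.0]]
ft_force: [-1.5, -1.5, 7.7]
opening: 0.0549
finger_force: 39.5
```

In the tool's units: -0.05 m is -0.8, -0.04 m is -0.64, -9 degrees / 120 = -0.075.

Request:
{"api": "step_hand", "payload": {
  "moves": [
    [0,0,0,0,0,0],
    [0,0,0,0,0,0],
    [0,0,0,0,0,0],
    [0,0,-0.48,0,0,0],
    [0,0,-0.64,0,0,0],
    [0,0,-0.8,0,0,0],
    [0,0,-0.64,0,0,-0.075],
    [0,0,0,0,0,-0.075],
    [0,0,0,0,0,-0.075],
    [0,0,0,0,0,-0.075],
    [0,0,0,0,0,0]
  ],
  "jaw": 0.085
}}

```text
time: 12.68
tool_pos: [0.4109, 0.2435, 0.2004]
tool_rot: [[0.839, 0.544, -0.0], [0.544, -0.839, -0.0], [-0.0, 0.0, -1.0]]
ft_force: [-0.1, 0.5, -0.5]
opening: 0.0852
finger_force: 0.0
```

Run:
```python
from h import *
go(.6549,-.112,.20,33)
```

```text
t 12.68 yaw 32.95 q6 78.5 rz -0.05 d(after rot) [0.011, 0.431, 0.0004]
```

In the tool's units: 0.0539 m is 0.8624, 0.002 m is 0.032.

Request:
{"api": "step_hand", "payload": {
  "moves": [
    [0.016,0.8624,0,0,0,0],
    [0.016,0.8624,0,0,0,0],
    [0.016,0.8624,0,0,0,0],
    [0.016,0.8624,0,0,0,0],
    [0.032,0.8624,0,0,0,0],
    [0.032,0.8624,0,0,0,0],
    [0.032,0.8624,0,0,0,0],
    [0.016,0.8624,0,0,0,0],
    [0,0,0,0,0,0],
    [0,0,0,0,0,0],
    [0,0,0,0,0,0]
  ],
  "quiet": true
}}

```text
ok
```

```bash
python3 - <<'E'
from h import *
go(.6549,-.112,.028,33)
v=shot('w4')
print(fit(v,'oblong','pot',.655,-.112,range(25,45,3)))
E
```

```text
t 14.05 yaw 33.05 q6 40.7 rz 0.05 d(after rot) [-0.0007, 0.0011, 0.1728]
(array([ 0.6552, -0.111 , 33.    ]), 57.4)
```

In the tool's units: 0.05 m is 0.8, 0.04 m is 0.64.

Request:
{"api": "step_hand", "payload": {
  "moves": [
    [0,0.008,0.8,0,0,0],
    [0,0,0.8,0,0,0],
    [0,0,0.64,0,0,0],
    [0,0,0.592,0,0,0],
    [0,0,0,0,0,0],
    [0,0,0,0,0,0]
  ],
  "quiet": true
}}

```text
ok
```

Request:
{"api": "step_hand", "payload": {
  "moves": [
    [0,0,0,0,0,0],
    [0,0,0,0,0,0],
    [0,0,0,0,0,0],
    [0,0,0,0,0,0]
  ],
  "jaw": 0.0,
  "force": 35
}}

```text
time: 15.35
tool_pos: [0.6562, -0.1126, 0.0249]
tool_rot: [[0.838, 0.545, 0.002], [0.545, -0.838, -0.0], [0.001, 0.001, -1.0]]
ft_force: [-1.2, 1.5, 6.3]
opening: 0.043
finger_force: 37.3
```

Request:
{"api": "step_hand", "payload": {
  "moves": [
    [0,0,-0.32,0,0,0],
    [0,0,-0.48,0,0,0],
    [0,0,-0.64,0,0,0.0654],
    [0,0,-0.64,0,0,0.0654],
    [0,0,0,0,0,0.0654],
    [0,0,0,0,0,0],
    [0,0,0,0,0,0]
  ]
}}

```text
time: 16.23
tool_pos: [0.655, -0.1124, 0.1525]
tool_rot: [[0.986, 0.167, -0.002], [0.167, -0.986, 0.0], [-0.002, -0.001, -1.0]]
ft_force: [0.8, 0.5, -0.9]
opening: 0.0431
finger_force: 36.5
```

Run:
```python
from h import *
go(.6674,.1303,.05,9.5)
```

```text
t 16.23 yaw 9.62 q6 64.0 rz 0.12 d(after rot) [0.0525, -0.2372, 0.1026]
```

In the tool's units: -0.0395 m is -0.632, 0.0087 m is 0.1392.

Request:
{"api": "step_hand", "payload": {
  "moves": [
    [0.1392,-0.632,0,0,0,0],
    [0.1392,-0.632,0,0,0,0],
    [0,0,0,0,0,0],
    [0,0,0,0,0,0],
    [0,0,0,0,0,0]
  ],
  "quiet": true
}}

```text
ok
```

Run:
```python
from h import *
v=shot('w5')
q,s=fit(v,'oblong','setter',.6674,.1303,range(0,20,3));print(q,s); go(.6674,.1303,.05,9.5)
im=v['im'].copy(); draw(v,im,'oblong','setter',q); cv2.imwrite('pics/w5f.png',im[:,:,::-1])
```

```text
[0.6677 0.1302 9.5   ] 41.6
t 16.9 yaw 9.43 q6 71.1 rz -0.07 d(after rot) [0.0347, -0.1596, 0.1032]
```

View pics/w5f.png

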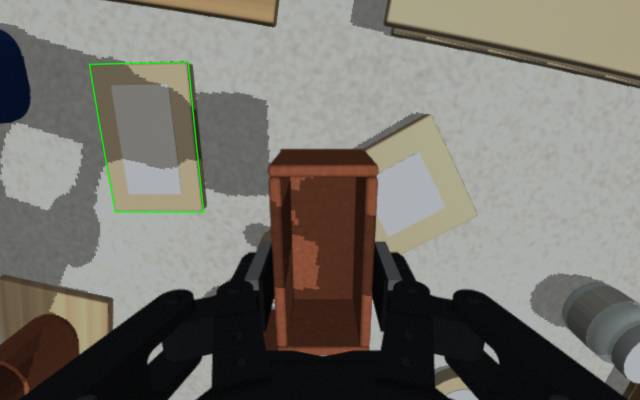

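The oblong setter at (148,138) is free with its outline matched, and the trough is held squarely at (322,255).

Run:
```python
from h import *
v=dict(np.load('w5.npz')); p=v['p']; 
q,s=fit(v,'oblong','pot',p[0],p[1],range(0,20,3),base=p[2]-.0089);print(q,s,v['R'][:2,:2].T@(q[:2]-p[:2]))
```

```text
[ 0.6629 -0.0325  9.5   ] 34.4 [0.00336036 0.00026629]
```

Request:
{"api": "step_hand", "payload": {
  "moves": [
    [0.1392,-0.64,0,0,0,0],
    [0.1392,-0.64,0,0,0,0],
    [0.1392,-0.64,0,0,0,0],
    [0.1392,-0.632,0,0,0,0],
    [0,0,0.64,0,0,0],
    [0,0,0.64,0,0,0],
    [0,0,0.48,0,0,0],
    [0,0,0.128,0,0,0],
    [0,0,0,0,0,0],
    [0,0,0,0,0,0]
  ]
}}

```text
time: 18.15
tool_pos: [0.6689, 0.1312, 0.0373]
tool_rot: [[0.986, 0.164, 0.003], [0.164, -0.986, 0.0], [0.003, 0.0, -1.0]]
ft_force: [0.3, 0.0, -1.6]
opening: 0.0433
finger_force: 36.5
```

Run:
```python
from h import *
go(.6675,.1303,.0249,9.5)
```

```text
t 18.15 yaw 9.46 q6 85.2 rz -0.04 d(after rot) [-0.0016, 0.0006, 0.0124]
```

In the tool's units: 0.004 m is 0.064, 0.0005 m is 0.008.

Request:
{"api": "step_hand", "payload": {
  "moves": [
    [-0.032,0.008,0.064,0,0,0],
    [0,0,0.064,0,0,0],
    [0,0,0.048,0,0,0],
    [0,0,0,0,0,0]
  ]
}}

```text
time: 18.65
tool_pos: [0.6658, 0.1306, 0.0249]
tool_rot: [[0.986, 0.165, 0.0], [0.165, -0.986, -0.0], [0.0, 0.0, -1.0]]
ft_force: [-2.1, -0.8, 2.6]
opening: 0.0429
finger_force: 37.0
```

Request:
{"api": "step_hand", "payload": {
  "moves": [
    [0,0,0.016,0,0,0],
    [0,0,0.008,0,0,0],
    [0,0,0,0,0,0]
  ]
}}

```text
time: 19.02
tool_pos: [0.6658, 0.1306, 0.0249]
tool_rot: [[0.986, 0.165, 0.001], [0.165, -0.986, -0.0], [0.001, 0.0, -1.0]]
ft_force: [-6.1, -0.6, 11.5]
opening: 0.0428
finger_force: 38.0
```

In the tool's units: -0.06 m is -0.96, -0.05 m is -0.8.

Request:
{"api": "step_hand", "payload": {
  "moves": [
    [0,0,-0.016,0,0,0],
    [0,0,0,0,0,0],
    [0,0,0,0,0,0],
    [0,0,-0.48,0,0,0],
    [0,0,-0.8,0,0,0],
    [0,0,-0.96,0,0,0],
    [0,0,-0.96,0,0,0],
    [0.48,0,-0.48,0,0,0],
    [0,0,0,0,0,0],
    [0,0,0,0,0,0],
    [0,0,0,0,0,0]
  ],
  "jaw": 0.085,
  "quiet": true
}}

```text
ok
```

Create chk.py:
```python
import sys
from h import *
n,x,y,a=sys.argv[1],*map(float,sys.argv[2:5]); name=sys.argv[5]
v=shot(name); print(v['p'].round(4)); im=v['im'].copy()
L=range(int(a)-8,int(a)+9,2)
for k in ('setter','pot'):
    q,s=fit(v,n,k,x,y,L,base=float(sys.argv[6]) if len(sys.argv)>6 else .016); print(k,q,s); draw(v,im,n,k,q)
u=wproj(v,np.array([[x,y,.04]]))[0].astype(int); print(u)
c=im[max(0,u[1]-110):u[1]+110,max(0,u[0]-130):u[0]+130]
cv2.imwrite(f'pics/{name}f.png',cv2.resize(c,None,fx=2.2,fy=2.2,interpolation=cv2.INTER_CUBIC)[:,:,::-1])
```

```bash
python3 chk.py oblong .6675 .1303 9.5 w6
```

```text
[0.6943 0.1354 0.2519]
setter [0.6681 0.1324 9.5   ] 44.3
pot [0.6666 0.1302 9.5   ] 57.1
[322 185]
```

View pics/w6f.png

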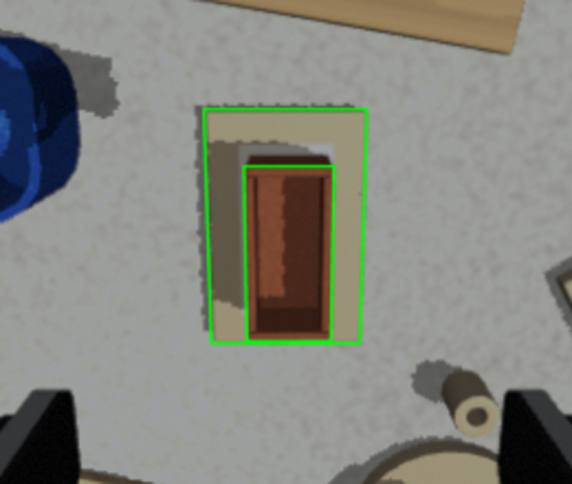

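The trough stands on its setter, but in this overhead view (crop (288,255)) it is about 2 mm off centre to the right. I'll regrip and nudge it by (+1.5, −2) mm in tool axes.

Run:
```python
from h import *
go(.6663,.1304,.0245,9.5)
```

```text
t 20.45 yaw 9.48 q6 85.4 rz -0.02 d(after rot) [-0.0278, 0.0003, 0.2279]
```

Request:
{"api": "step_hand", "payload": {
  "moves": [
    [-0.464,0,0.8,0,0,0],
    [0,0,0.96,0,0,0],
    [0,0,0.96,0,0,0],
    [0,0,0.8,0,0,0],
    [0,0,0.096,0,0,0],
    [0,0,0,0,0,0],
    [0,0,0,0,0,0]
  ]
}}

```text
time: 21.32
tool_pos: [0.6686, 0.1309, 0.0309]
tool_rot: [[0.986, 0.165, 0.005], [0.165, -0.986, 0.0], [0.005, 0.001, -1.0]]
ft_force: [0.7, 0.3, 0.2]
opening: 0.0851
finger_force: 0.0
```

Request:
{"api": "step_hand", "payload": {
  "moves": [
    [0,0,0,0,0,0],
    [0,0,0,0,0,0],
    [0,0,0,0,0,0],
    [0,0,0,0,0,0]
  ],
  "jaw": 0.0,
  "force": 35
}}

```text
time: 21.82
tool_pos: [0.6673, 0.1309, 0.029]
tool_rot: [[0.986, 0.165, 0.001], [0.165, -0.986, 0.0], [0.001, 0.0, -1.0]]
ft_force: [-0.4, 0.1, 6.4]
opening: 0.043
finger_force: 36.9
```

In the tool's units: -0.005 m is -0.08, -0.002 m is -0.032.

Request:
{"api": "step_hand", "payload": {
  "moves": [
    [0,0,-0.08,0,0,0],
    [0.024,-0.032,0,0,0,0],
    [0,0,0,0,0,0],
    [0,0,0,0,0,0],
    [0,0,0.048,0,0,0],
    [0,0,0.024,0,0,0],
    [0,0,0,0,0,0],
    [0,0,0,0,0,0]
  ]
}}

```text
time: 22.82
tool_pos: [0.6679, 0.1329, 0.029]
tool_rot: [[0.986, 0.165, -0.0], [0.165, -0.986, -0.0], [-0.0, 0.0, -1.0]]
ft_force: [-3.3, -0.2, 5.3]
opening: 0.0429
finger_force: 36.8
```

Set down. Release, back off and recheck.

In the tool's units: -0.06 m is -0.96, -0.05 m is -0.8.

Request:
{"api": "step_hand", "payload": {
  "moves": [
    [0,0,0,0,0,0],
    [0,0,0,0,0,0],
    [0,0,0,0,0,0],
    [0,0,-0.48,0,0,0],
    [0,0,-0.8,0,0,0],
    [0,0,-0.96,0,0,0],
    [0,0,-0.96,0,0,0],
    [0.48,0,-0.32,0,0,0],
    [0,0,0,0,0,0],
    [0,0,0,0,0,0],
    [0,0,0,0,0,0]
  ],
  "jaw": 0.085,
  "quiet": true
}}

```text
ok
```

```bash
python3 chk.py oblong .668 .132 9.5 w7
```

Run:
```python
from h import *
go(.44,-.2413,.25,-13.5)
```

```text
[0.6965 0.1378 0.2468]
setter [0.6683 0.1323 9.5   ] 43.7
pot [0.6667 0.1323 9.5   ] 57.5
[323 188]
t 24.25 yaw 9.48 q6 85.5 rz 22.98 d(after rot) [-0.1611, 0.4285, -0.002]
```

In the tool's units: 0.0536 m is 0.8576, -0.0201 m is -0.3216, 7.66 degrees / 120 = 0.0638.

Request:
{"api": "step_hand", "payload": {
  "moves": [
    [0,0,0,0,0,0.0638],
    [0,0,0,0,0,0.0638],
    [0,0,0,0,0,0.0638],
    [-0.3216,0.8576,0,0,0,0],
    [-0.3216,0.8576,0,0,0,0],
    [-0.3216,0.8576,0,0,0,0],
    [-0.3216,0.8576,0,0,0,0],
    [-0.3216,0.8576,0,0,0,0],
    [-0.3216,0.8576,0,0,0,0],
    [-0.3216,0.8576,0,0,0,0],
    [-0.3216,0.8576,0,0,0,0],
    [0,0,0,0,0,0]
  ],
  "quiet": true
}}

```text
ok
```

Request:
{"api": "step_hand", "payload": {
  "moves": [
    [0,0,0,0,0,0],
    [0,0,0,0,0,0]
  ],
  "quiet": true
}}

```text
ok
```

Run:
```python
from h import *
v=shot('w8')
for n,k in (('square','pot'),('oval','setter')): print(n,fit(v,n,k,.388,-.2415,range(-22,-5,3)))
go(.3888,-.2413,.038,-13.5)
```

```text
square (array([  0.3882,  -0.2412, -14.    ]), 55.0)
oval (array([  0.3875,  -0.2416, -15.    ]), 48.0)
t 26.05 yaw -13.39 q6 66.1 rz 0.11 d(after rot) [-0.0512, 0.0133, 0.2104]
```

In the tool's units: 0.05 m is 0.8, 0.04 m is 0.64, 0.4 degrees / 120 = 0.0033.

Request:
{"api": "step_hand", "payload": {
  "moves": [
    [-0.4112,0.104,0,0,0,0.0033],
    [-0.4112,0.1056,0,0,0,0],
    [0,0,0.8,0,0,0],
    [0,0,0.8,0,0,0],
    [0,0,0.8,0,0,0],
    [0,0,0.64,0,0,0],
    [0,0,0.32,0,0,0],
    [0,0,0,0,0,0],
    [0,0,0,0,0,0]
  ]
}}

```text
time: 27.18
tool_pos: [0.3889, -0.2421, 0.0393]
tool_rot: [[0.971, -0.239, 0.001], [-0.239, -0.971, -0.001], [0.001, 0.001, -1.0]]
ft_force: [-0.3, -0.3, -0.3]
opening: 0.0851
finger_force: 0.0
```

Request:
{"api": "step_hand", "payload": {
  "moves": [
    [0,0,0,0,0,0],
    [0,0,0,0,0,0],
    [0,0,0,0,0,0],
    [0,0,0,0,0,0]
  ],
  "jaw": 0.0,
  "force": 35
}}

```text
time: 27.68
tool_pos: [0.3886, -0.2422, 0.0395]
tool_rot: [[0.971, -0.24, 0.001], [-0.24, -0.971, -0.001], [0.002, 0.0, -1.0]]
ft_force: [-0.1, 3.7, 5.9]
opening: 0.0532
finger_force: 36.2
```

Request:
{"api": "step_hand", "payload": {
  "moves": [
    [0,0,-0.32,0,0,0],
    [0,0,-0.48,0,0,0],
    [0,0,-0.64,0,0,0],
    [0,0,-0.64,0,0,0],
    [0,0,0,0,0,0],
    [0,0,0,0,0,0]
  ]
}}

```text
time: 28.42
tool_pos: [0.3875, -0.2416, 0.1678]
tool_rot: [[0.971, -0.24, -0.001], [-0.24, -0.971, 0.001], [-0.001, -0.0, -1.0]]
ft_force: [0.4, -0.8, -2.5]
opening: 0.0528
finger_force: 38.8
```

Run:
```python
from h import *
go(.655,-.111,.17,-50.5);go(.70,-.085,.25,39.5)
```

```text
t 28.43 yaw -13.91 q6 62.3 rz 36.59 d(after rot) [0.0694, -0.2895, -0.0023]
t 28.43 yaw -13.91 q6 62.3 rz -53.41 d(after rot) [0.3407, 0.0779, -0.0824]
```

Run:
```python
from h import *
v=dict(np.load('w4.npz')); print(fit(v,'square','setter',.655,-.111,range(30,45,3)))
```

```text
(array([ 0.6571, -0.1119, 39.    ]), 37.1)
```

Request:
{"api": "step_hand", "payload": {
  "moves": [
    [0,0,0,0,0,0.0767],
    [0,0,0,0,0,0.0767],
    [0,0,0,0,0,0.0767],
    [0,0,0,0,0,0.0767],
    [0.2224,-0.928,0,0,0,0],
    [0.2224,-0.928,0,0,0,0],
    [0.2224,-0.928,0,0,0,0],
    [0.2224,-0.928,0,0,0,0],
    [0.2208,-0.92,0,0,0,0],
    [0,0,0,0,0,0],
    [0,0,0,0,0,0],
    [0,0,0,0,0,0]
  ]
}}

```text
time: 29.92
tool_pos: [0.6549, -0.1132, 0.168]
tool_rot: [[0.632, -0.775, -0.002], [-0.775, -0.632, 0.0], [-0.001, 0.001, -1.0]]
ft_force: [0.5, -0.9, -1.8]
opening: 0.0528
finger_force: 39.2
```

Run:
```python
from h import *
go(.6552,-.111,.0395,-50.5)
```

```text
t 29.93 yaw -50.77 q6 124.4 rz -0.27 d(after rot) [-0.0013, -0.0018, 0.1285]
```

In the tool's units: 0.04 m is 0.64, -0.002 m is -0.032.

Request:
{"api": "step_hand", "payload": {
  "moves": [
    [-0.0128,-0.032,0.48,0,0,0],
    [0,0,0.64,0,0,0],
    [0,0,0.48,0,0,0],
    [0,0,0.32,0,0,0],
    [0,0,0,0,0,0],
    [0,0,0.048,0,0,0],
    [0,0,0,0,0,0]
  ]
}}

```text
time: 30.8
tool_pos: [0.6575, -0.1109, 0.0467]
tool_rot: [[0.633, -0.774, 0.002], [-0.774, -0.633, -0.001], [0.002, -0.001, -1.0]]
ft_force: [-0.4, 0.6, -2.3]
opening: 0.0528
finger_force: 39.1
```

Request:
{"api": "step_hand", "payload": {
  "moves": [
    [0,0,0.048,0,0,0],
    [0,0,0.032,0,0,0],
    [0,0,0,0,0,0],
    [0,0,0,0,0,0]
  ]
}}

```text
time: 31.3
tool_pos: [0.6571, -0.1105, 0.0405]
tool_rot: [[0.633, -0.774, 0.0], [-0.774, -0.633, -0.0], [0.0, 0.0, -1.0]]
ft_force: [0.3, 0.6, -1.1]
opening: 0.0529
finger_force: 39.1
```

In the tool's units: 0.001 m is 0.016.

Request:
{"api": "step_hand", "payload": {
  "moves": [
    [0,0,0.016,0,0,0],
    [0,0,0,0,0,0],
    [0,0,0,0,0,0]
  ]
}}

```text
time: 31.68
tool_pos: [0.6572, -0.1106, 0.0396]
tool_rot: [[0.633, -0.774, 0.0], [-0.774, -0.633, -0.0], [0.0, -0.0, -1.0]]
ft_force: [-0.3, 0.2, -0.4]
opening: 0.0531
finger_force: 39.2
```

Request:
{"api": "step_hand", "payload": {
  "moves": [
    [0,0,0,0,0,0],
    [0,0,0,0,0,0],
    [0,0,0,0,0,0],
    [0,0,-0.48,0,0,0],
    [0,0,-0.8,0,0,0],
    [0,0,-0.96,0,0,0],
    [0,0,-0.96,0,0,0],
    [0.48,0,-0.32,0,0,0],
    [0,0,0,0,0,0],
    [0,0,0,0,0,0],
    [0,0,0,0,0,0]
  ],
  "jaw": 0.085,
  "quiet": true
}}

```text
ok
```

```bash
python3 chk.py square .656 -.111 39 w9
```

Run:
```python
from h import *
go(.44,.2435,.25,-3)
```

```text
[ 0.6754 -0.133   0.258 ]
setter [ 0.6559 -0.1115 39.5   ] 45.9
pot [ 0.6562 -0.1115 39.5   ] 54.6
[321 187]
t 33.1 yaw -50.67 q6 123.2 rz -47.67 d(after rot) [-0.2549, -0.3637, 0.0091]
```

View pics/w9f.png

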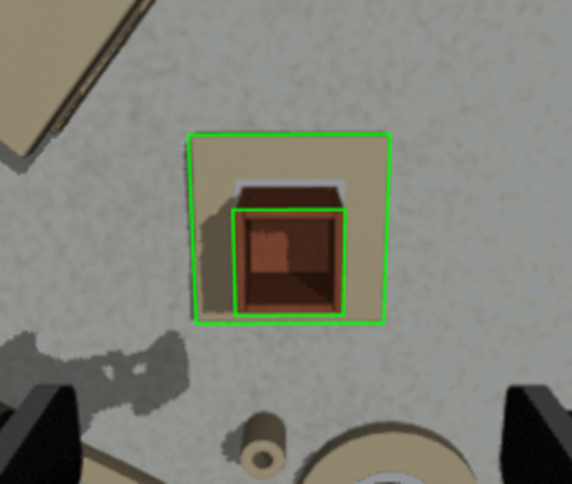

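The square pot is centred to 0.3 mm with its outline parallel (crop (290,250)). Next I'll fetch the oval pot from the board.

In the tool's units: -0.0455 m is -0.728, -0.0425 m is -0.68, -9.53 degrees / 120 = -0.0794.

Request:
{"api": "step_hand", "payload": {
  "moves": [
    [0,0,0,0,0,-0.0794],
    [0,0,0,0,0,-0.0794],
    [0,0,0,0,0,-0.0794],
    [0,0,0,0,0,-0.0794],
    [0,0,0,0,0,-0.0794],
    [-0.68,-0.728,0,0,0,0],
    [-0.68,-0.728,0,0,0,0],
    [-0.68,-0.728,0,0,0,0],
    [-0.68,-0.728,0,0,0,0],
    [-0.68,-0.728,0,0,0,0],
    [-0.68,-0.728,0,0,0,0],
    [0,0,0,0,0,0]
  ],
  "quiet": true
}}

```text
ok
```

Request:
{"api": "step_hand", "payload": {
  "moves": [
    [0,-0.728,0,0,0,0],
    [0,-0.728,0,0,0,0],
    [0,0,0,0,0,0],
    [0,0,0,0,0,0],
    [0,0,0,0,0,0]
  ],
  "quiet": true
}}

```text
ok
```

Run:
```python
from h import *
v=shot('w10')
q,s=fit(v,'oval','pot',.411,.2435,range(-14,10,3),base=.012); print(q,s)
go(*q[:2],.042,q[2])
```

```text
[ 0.412   0.2426 -2.5   ] 57.0
t 35.27 yaw -3.14 q6 113.2 rz -0.64 d(after rot) [-0.0291, 0.0008, 0.2175]
```

The manual's scale: shifts go in shares of 62.5 mm and turns go in shares of 120 degrees. Converting my numbers, 0.06 m is 0.96, 0.05 m is 0.8, -0.6 degrees / 120 = -0.005.

Request:
{"api": "step_hand", "payload": {
  "moves": [
    [-0.4656,0.0128,0,0,0,-0.005],
    [0,0,0.8,0,0,0],
    [0,0,0.96,0,0,0],
    [0,0,0.8,0,0,0],
    [0,0,0.64,0,0,0],
    [0,0,0.264,0,0,0],
    [0,0,0,0,0,0],
    [0,0,0,0,0,0]
  ]
}}

```text
time: 36.28
tool_pos: [0.4125, 0.2439, 0.0439]
tool_rot: [[0.999, -0.043, 0.002], [-0.043, -0.999, 0.0], [0.002, -0.001, -1.0]]
ft_force: [-0.3, 0.2, 0.4]
opening: 0.0847
finger_force: 0.0
```

Request:
{"api": "step_hand", "payload": {
  "moves": [
    [0,0,0,0,0,0],
    [0,0,0,0,0,0],
    [0,0,0,0,0,0],
    [0,0,0,0,0,0]
  ],
  "jaw": 0.0,
  "force": 35
}}

```text
time: 36.78
tool_pos: [0.4123, 0.2441, 0.044]
tool_rot: [[0.999, -0.043, 0.002], [-0.043, -0.999, 0.0], [0.002, -0.0, -1.0]]
ft_force: [-1.0, -1.9, 5.9]
opening: 0.055
finger_force: 36.6
```

Request:
{"api": "step_hand", "payload": {
  "moves": [
    [0,0,-0.32,0,0,0],
    [0,0,-0.64,0,0,0],
    [0,0,-0.8,0,0,0],
    [0,0,-0.8,0,0,0.05],
    [0,0,0,0,0,0.05],
    [0,0,0,0,0,0],
    [0,0,0,0,0,0]
  ]
}}

```text
time: 37.65
tool_pos: [0.4111, 0.2438, 0.2022]
tool_rot: [[0.969, -0.248, -0.002], [-0.248, -0.969, -0.001], [-0.001, 0.001, -1.0]]
ft_force: [-0.2, -0.5, -3.1]
opening: 0.055
finger_force: 39.4
```

Run:
```python
from h import *
go(.3876,-.2416,.2,-14.8)
```

```text
t 37.65 yaw -14.33 q6 125.8 rz 0.47 d(after rot) [0.1012, 0.4753, 0.0026]
```

In the tool's units: 0.0594 m is 0.9504, 0.0127 m is 0.2032, 0.4 degrees / 120 = 0.0033.

Request:
{"api": "step_hand", "payload": {
  "moves": [
    [0.2032,0.9504,0,0,0,0.0033],
    [0.2032,0.9504,0,0,0,0],
    [0.2032,0.9504,0,0,0,0],
    [0.2032,0.9504,0,0,0,0],
    [0.2032,0.9504,0,0,0,0],
    [0.2032,0.9504,0,0,0,0],
    [0.2032,0.9504,0,0,0,0],
    [0.2032,0.9504,0,0,0,0],
    [0,0,0,0,0,0],
    [0,0,0,0,0,0],
    [0,0,0,0,0,0],
    [0,0,0,0,0,0]
  ]
}}

```text
time: 39.15
tool_pos: [0.3888, -0.2402, 0.2031]
tool_rot: [[0.967, -0.254, 0.0], [-0.254, -0.967, -0.0], [0.0, 0.0, -1.0]]
ft_force: [-0.4, 0.1, -2.4]
opening: 0.0551
finger_force: 40.0
```

Run:
```python
from h import *
go(.3876,-.2416,.048,-14.8)
```

```text
t 39.15 yaw -14.73 q6 63.4 rz 0.07 d(after rot) [-0.0008, 0.0017, 0.1551]
```

In the tool's units: 0.04 m is 0.64, 0.025 m is 0.4.

Request:
{"api": "step_hand", "payload": {
  "moves": [
    [-0.0128,0.0272,0.64,0,0,0],
    [0,0,0.64,0,0,0],
    [0,0,0.64,0,0,0],
    [0,0,0.4,0,0,0],
    [0,0,0,0,0,0],
    [0,0,0.064,0,0,0],
    [0,0,0.064,0,0,0],
    [0,0,0,0,0,0],
    [0,0,0,0,0,0]
  ]
}}

```text
time: 40.28
tool_pos: [0.3876, -0.243, 0.0504]
tool_rot: [[0.967, -0.256, 0.001], [-0.256, -0.967, -0.001], [0.001, 0.0, -1.0]]
ft_force: [-0.4, 0.5, -2.8]
opening: 0.0548
finger_force: 40.0
```

Request:
{"api": "step_hand", "payload": {
  "moves": [
    [0,0,0.024,0,0,0],
    [0,0,0,0,0,0],
    [0,0,0,0,0,0]
  ]
}}

```text
time: 40.65
tool_pos: [0.3873, -0.2428, 0.0485]
tool_rot: [[0.967, -0.256, -0.0], [-0.256, -0.967, -0.0], [0.0, 0.0, -1.0]]
ft_force: [0.0, -1.2, -1.8]
opening: 0.0552
finger_force: 40.0
```

In the tool's units: -0.001 m is -0.016.

Request:
{"api": "step_hand", "payload": {
  "moves": [
    [0,-0.016,0,0,0,0],
    [0,0,0.016,0,0,0],
    [0,0,0,0,0,0],
    [0,0,0,0,0,0]
  ]
}}

```text
time: 41.15
tool_pos: [0.3877, -0.2418, 0.048]
tool_rot: [[0.967, -0.256, 0.0], [-0.256, -0.967, -0.0], [0.0, 0.0, -1.0]]
ft_force: [-0.8, 1.9, 6.1]
opening: 0.0553
finger_force: 41.0
```

Request:
{"api": "step_hand", "payload": {
  "moves": [
    [0,0,0,0,0,0],
    [0,0,0,0,0,0],
    [0,0,0,0,0,0],
    [0,0,-0.48,0,0,0],
    [0,0,-0.8,0,0,0],
    [0,0,-0.96,0,0,0],
    [0,0,-0.96,0,0,0],
    [0.72,0,-0.32,0,0,0],
    [0,0,0,0,0,0],
    [0,0,0,0,0,0],
    [0,0,0,0,0,0]
  ],
  "jaw": 0.085,
  "quiet": true
}}

```text
ok
```

```bash
python3 chk.py oval .388 -.242 -15 w11;  python3 - <<'E'
from h import *
go(.535,-.004,.25,0)
E
```

```text
[ 0.4301 -0.2528  0.2665]
setter [  0.3875  -0.2418 -15.    ] 30.4
pot [  0.3875  -0.2432 -17.    ] 56.5
[322 195]
t 42.58 yaw -14.87 q6 65.6 rz -14.87 d(after rot) [0.1048, -0.2489, 0.0168]
```

View pics/w11f.png

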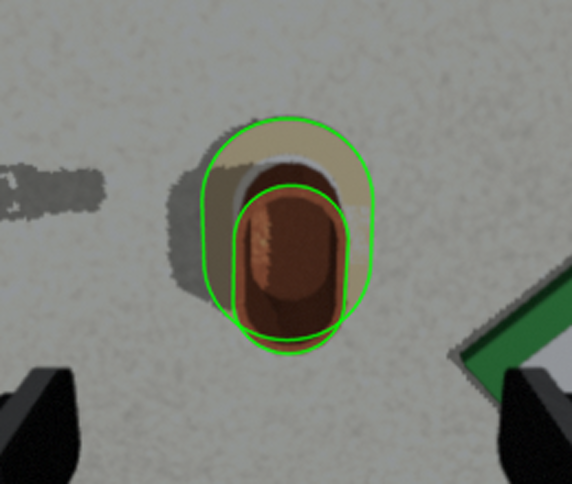

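The oval pot stands on its setter, about 1.4 mm and 2° off at most. Last check: the round pot from overhead.

In the tool's units: -0.05 m is -0.8, 0.021 m is 0.336, -7.43 degrees / 120 = -0.0619.

Request:
{"api": "step_hand", "payload": {
  "moves": [
    [0,0,0,0,0,-0.0619],
    [0,0,0,0,0,-0.0619],
    [0.336,-0.8,0,0,0,0],
    [0.336,-0.8,0,0,0,0],
    [0.336,-0.8,0,0,0,0],
    [0.336,-0.8,0,0,0,0],
    [0.336,-0.8,0,0,0,0],
    [0,0,0,0,0,0],
    [0,0,0,0,0,0],
    [0,0,0,0,0,0]
  ],
  "quiet": true
}}

```text
ok
```

```bash
python3 chk.py round .484 -.004 0 w12
```

Run:
```python
from h import *
pic('scene','scene2')
```

```text
[ 0.5356 -0.0045  0.2674]
setter [ 0.4835 -0.0037  0.    ] 39.6
pot [ 0.4839 -0.0034  0.    ] 54.7
[321 202]
```

View pics/w12f.png

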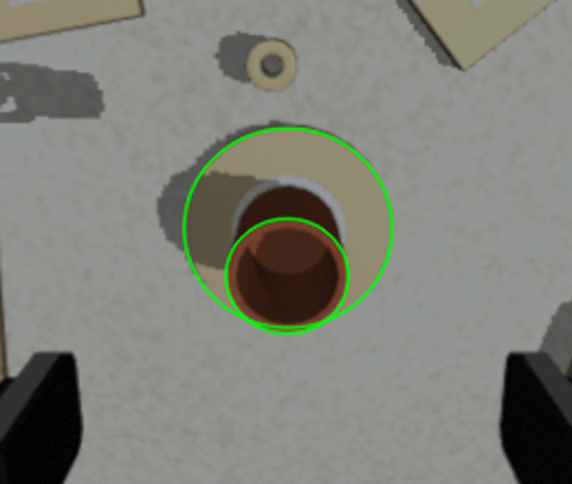

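View pics/scene2.png

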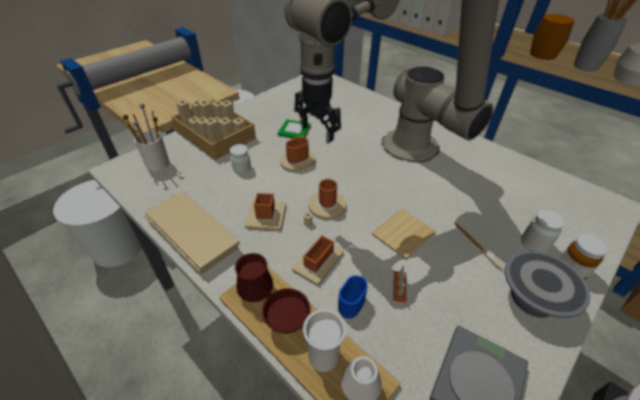

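The round pot is centred to 0.5 mm. The scene view shows all four pots upright on their own setters, with the cone pack at (400,285) standing where it was and the gripper clear.

```bash
python3 -c "
from rig import *
print(job_done())"
```

```text
the job is handed in; nothing more can be done
None
```

I handed the job in at about 44 s with all four pots upright on their own setters; camera checks put each within about 2 mm of centre and 2° of its outline, and the cone pack was untouched.

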